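# Make up two sampling kits at the lab bench

### The arm

A 6-joint arm with a two-finger parallel gripper is mounted at the origin on the work surface. World frame = base frame: x ahead of the robot, y to its left, z up, the work surface at z = 0. Lengths are in m, angles in rad, forces in N, time in s.
With the tool pointing down it reaches from about 0.275 to 0.725 m from the base axis. Payload 5.6 kg.
Tool frame: the origin (TCP) lies midway between the tips of the shut fingers; the grasp point (between the pads) lies 19 mm behind it; z points along the fingers, y is the line along which they close (so a half turn about z gives the same grasp; the last joint's range is limited). The gripper opens to 85 mm and grips with 20 to 120 N. Pads are 22 mm wide; open, the fingers measure 114 mm over their backs; the gripper's body (76 mm by 85 mm) begins 54 mm behind the grasp point. The pads swing forward as they close: fully open they stand 13 mm farther back than shut.
Start: joints at [1.407, 0.255, 0.108, 0, -1.424, -0.285], TCP at [0.239, 0.496, 0.231] pointing down, gripper open.
Joint ranges: [-2.95, 2.95], [-1.21, 1.97], [-1.09, 1.5], [-2.87, 1.71], [-2.94, -0.07], [-3.05, 3.05]. Speed limits (rad/s): [2.57, 2.57, 3.14, 3.14, 3.14, 3.14].

### API

Orientations are given as a unit quaternion [x, y, z, w].
In Python, from station import * gives the robot as it stands. The module is installed in compiled form; this text tells all that it offers.
- The arm moves only by the tool carry_out, never from a script. Its argument "deltas" is a list of rows, each a list of 7 numbers: the shift along the tool's x, y, z in m, then the turn, a rotation vector about the tool's x, y, z in rad, then the closure in counts, from 0 (fully open) to 255 (shut). A call has 1 to 5 rows; each row shifts and turns the commanded pose from where the row before left it, along the tool's axes as they then stand; what a row does not reach is not made up. A row lasts 1/10 s, in which the tool goes at most 50 mm and 8.59 degrees, less where a joint would pass 70% of its speed; a pose out of reach is approached as far as the arm can. A call with a gripper value outside its range is refused whole. The fingers move at their own pace and stop on an object; "force" is the grip in N (left out, the last holds). Time passes only in rows, so rows that do not move let the fingers close. It gives the time, the measured TCP pose, the force, the opening and the grip force at its end, in the units of the state.
- get_obs(): the state, without advancing time (a new reading comes with each control period).
- snapshot(name): name is "side" or "top" or "wrist"; returns the picture (400x640x3 uint8, blue, green, red); there is no depth.
- camera_info(name): a dict with "fx", "fy", "cx", "cy" (pixels), "position" and "orientation" of the camera in the world. Camera axes: x right, y down, z forward; pixel columns grow to the right and rows downward; lengths in m; the calibration is good to about 2 mm. A picture is of the moment at which its call begins: read the wrist's pose just before it. camera_info takes no time and is no camera call; for the wrist camera it gives the pose at the moment of the call.
- finish_job(): hands the job in; it is judged then, once.
The state is a dict: "time_s": time; "joints": joint angles; "joint_velocities": joint speeds; "joint_torque": joint torques, N m; "eef_pos": TCP position; "ee_rot": TCP orientation; "force": force on the tool from outside, world axes, zero at the start; "wrist_torque": the same for the moment, N m; "finger_gap": finger opening in m; "grasp_force": force on a finger pad.
Only numpy, scipy, OpenCV 4.12 (cv2) and the standard library are available. Lean on these libraries where they do the work, as an engineer would, in place of code of your own. Each camera call takes 0.05 s, during which the arm holds its last target. There are 200 camera calls.

### The job

Make up the two sampling kits from the stock on the bench. In the long tray, counting from the end with the grip tab, put the tall bottle, then the lidded case (lengthwise along the tray), then the wide jar; in the short tray put the square bottle in the compartment next to the tab and the vial in the other. Set each item upright in the middle of its compartment without ever tipping it over, and leave the short bottle and the flask standing where they are.

Things in the scene. Friction and masses are not known exactly. Their poses are not given: they have to be found in the camera images.
- long_tray: Red kit tray, 255 x 90 mm, fixed, THREE compartments in a row. Floor 4 mm, wall tops 14 mm above the bench; walls 3 mm. A flat grip tab (26 x 44 mm, black inlay) sticks out of one short end. Origin: centre of underside; x along the length, away from the tab (tab at -x). Compartment centres at x = -84 mm (next to the tab), 0 and +84 mm, y = 0; each 81 x 84 mm inside.
- short_tray: Red kit tray, 171 x 90 mm, fixed, TWO compartments in a row. Floor 4 mm, wall tops 14 mm above the bench; walls 3 mm. A flat grip tab (26 x 44 mm, black inlay) sticks out of one short end. Origin: centre of underside; x along the length, away from the tab (tab at -x). Compartment centres at x = -42 mm (next to the tab) and +42 mm, y = 0; each 81 x 84 mm inside.
- tall_bottle: Round white plastic bottle with shoulders and a narrower grey cap, standing upright: body 42 mm across up to 50 mm, then the shoulder; cap 31 mm across; 82 mm tall in all, about 80 g. Origin: centre of the underside; z up. 
- short_bottle: Round white bottle shaped like the tall one but smaller: 32 mm across, with a 24 mm grey cap, and only 54 mm tall. Not part of any kit: it stays where it stands. Origin: centre of the underside; z up. 
- wide_jar: Round squat white jar, 54 mm across, with a grey screw lid 58 mm across from 34 mm up to its 50 mm top; about 100 g. Origin: centre of the underside; z up. Can be gripped across its lid.
- case: Rectangular lidded case, white with a grey lid: 62 mm long (x), 36 mm wide (y), 44 mm tall, resting flat; about 90 g. Grip it across its 36 mm width. Origin: centre of the underside; z up. 
- square_bottle: White bottle with a square body 40 x 40 mm (faces along its x and y), 46 mm high, and a round grey cap 30 mm across; 62 mm tall in all, about 90 g. Origin: centre of the underside; z up. 
- vial: Slim round white vial with a grey cap of nearly the same width, 23 mm across, 50 mm tall, standing upright; about 30 g. Origin: centre of the underside; z up. 
- flask: Conical flask of pale grey glass, 62 mm across at the foot, narrowing to a 24 mm neck; 70 mm tall. Not part of any kit: it stays where it stands. Origin: centre of the underside; z up. 
Not all that is in view belongs to the job. Leave any pink or turquoise look-alike of the vial alone.

How it is judged:
At the end, for the whole second after the job is handed in: Each item within 14 mm of its own compartment's centre along and across the tray, on the floor (4 mm), upright (0.12 rad), released, at rest; case along the tray (0.25 rad); short bottle and flask at rest within 20 mm of their start (x of tall_bottle in the frame of long_tray between -0.098 and -0.07 m and y of tall_bottle in the frame of long_tray between -0.014 and 0.014 m and z of each of tall_bottle, case, wide_jar in the frame of long_tray below 0.008 m and angle between each of tall_bottle, case, wide_jar, square_bottle, vial's own z axis and vertical below 0.12 rad and linear speed of each of tall_bottle, case, wide_jar, square_bottle, vial, short_bottle, flask below 0.02 m/s and x of case in the frame of long_tray between -0.014 and 0.014 m and y of case in the frame of long_tray between -0.014 and 0.014 m and angle between the x axis of case and the x axis of long_tray, either way round below 0.25 rad and x of wide_jar in the frame of long_tray between 0.07 and 0.098 m and y of wide_jar in the frame of long_tray between -0.014 and 0.014 m and x of square_bottle in the frame of short_tray between -0.056 and -0.028 m and y of square_bottle in the frame of short_tray between -0.014 and 0.014 m and z of each of square_bottle, vial in the frame of short_tray below 0.008 m and x of vial in the frame of short_tray between 0.028 and 0.056 m and y of vial in the frame of short_tray between -0.014 and 0.014 m and distance of each of short_bottle, flask from where it was at the start of the episode below 0.02 m); the robot touches nothing.
It fails at once if one of the items or the other stock is tipped over (more than 0.6 rad) (angle between any of tall_bottle, case, wide_jar, square_bottle, vial, short_bottle, flask's own z axis and vertical above 0.6 rad).
It fails at once if the short bottle or the flask, which stay, is displaced by more than 20 mm (distance of any of short_bottle, flask from where it was at the start of the episode above 0.02 m).
It also fails if it takes over 141 s, if anything falls off the work surface, if the arm or the gripper's body presses on something with over 40 N, if the wrist force passes 120 N, or if a joint passes its speed limit or range.

## Working session

There is one attempt and no reset: what is moved stays moved. The work goes in short steps, Python scripts to look and compute and a tool call to move; the robot and the scene stay as the last step left them, time stands still between calls to the robot, and variables do not carry over. Pictures are saved under pics/ and viewed, at most 14 in all, crops included, and the job is handed in when it is done.

Besides the shell and the picture viewer there is one more tool, called as name([rows], argument=value, ...), one row to a line, values as JSON. carry_out: Moves the arm, as the interface text tells. Its arguments: {"type":"object","properties":{"deltas":{"type":"array","items":{"type":"array","items":{"type":"number"}}},"force":{"type":"number"}},"required":["deltas"]}

```bash
mkdir -p pics
python3 - <<'E'
from station import *
import cv2
for n in("top","side"):
    cv2.imwrite(f"pics/{n}0.png",snapshot(n)); print(n,camera_info(n))
o=get_obs();print(o)
E
```

```text
top {'fx': 485.7590746375705, 'fy': 485.7590746375705, 'cx': 317.36596666733914, 'cy': 215.81986973045036, 'position': array([0.38133733, 0.00261672, 1.22166541]), 'orientation': array([ 0.70789426, -0.70432182,  0.0344566 , -0.04036381])}
side {'fx': 440.86314642731486, 'fy': 440.86314642731486, 'cx': 323.2839950765446, 'cy': 196.1686070994141, 'position': array([0.06539649, 0.49574952, 0.54300019]), 'orientation': array([-0.33321548,  0.8283778 , -0.42102392,  0.15967628])}
{'time_s': 0.1, 'joints': array([ 1.40658505e+00,  2.55675949e-01,  1.07151084e-01, -4.05240355e-04,
       -1.42393771e+00, -2.84608694e-01]), 'joint_velocities': array([ 0.0002734 , -0.00202697,  0.00397678,  0.00195828, -0.00221301,
        0.00163959]), 'joint_torque': array([-3.02789398e-03, -3.87599838e+01,  2.38475114e+01,  5.37784651e+00,
       -3.76819633e-03, -3.92929294e-06]), 'eef_pos': array([0.23840579, 0.49514721, 0.23050189]), 'ee_rot': array([ 9.74918580e-01, -2.22560169e-01, -1.49928553e-04,  8.43673003e-04]), 'force': array([ 0.54969407, -0.170166  , -0.76749756]), 'wrist_torque': array([ 0.02133802,  0.04436325, -0.00492332]), 'grasp_force': 0.0, 'finger_gap': 0.08528529317370578}
```

View pics/top0.png

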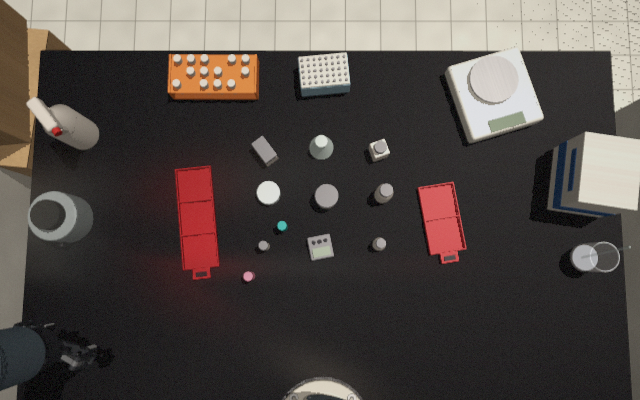

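View pics/side0.png

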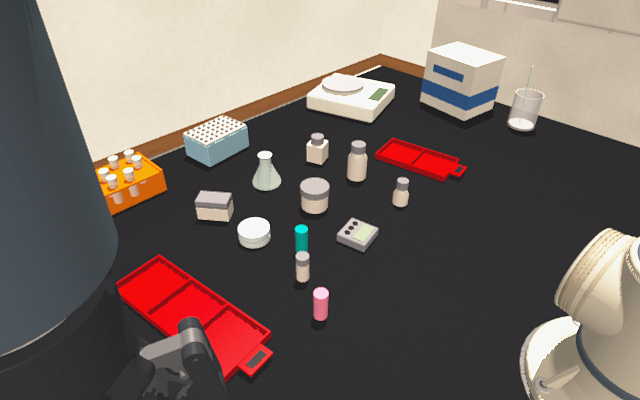

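The top view shows:
- Tall bottle at about (384,193), taller and larger than the short bottle at (379,244).
- Jar at (326,197) with a grey lid. The all-white disc at (268,192) is a decoy.
- Case at (264,151), square bottle at (379,150), flask at (321,147).
- Vial at (263,246) with a grey cap. The turquoise (282,226) and pink (248,277) ones are look-alikes.
- Long tray at left and short tray at right, both with tabs pointing down.

I'll confirm this in an enlarged crop.

Run:
```python
import cv2
a=cv2.imread("pics/top0.png")
cv2.imwrite("pics/c1.png",cv2.resize(a[130:290,165:325],None,fx=3.75,fy=3.75,interpolation=cv2.INTER_CUBIC))
cv2.imwrite("pics/c2.png",cv2.resize(a[130:290,310:470],None,fx=3.75,fy=3.75,interpolation=cv2.INTER_CUBIC))
```

```text
(no output)
```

View pics/c1.png

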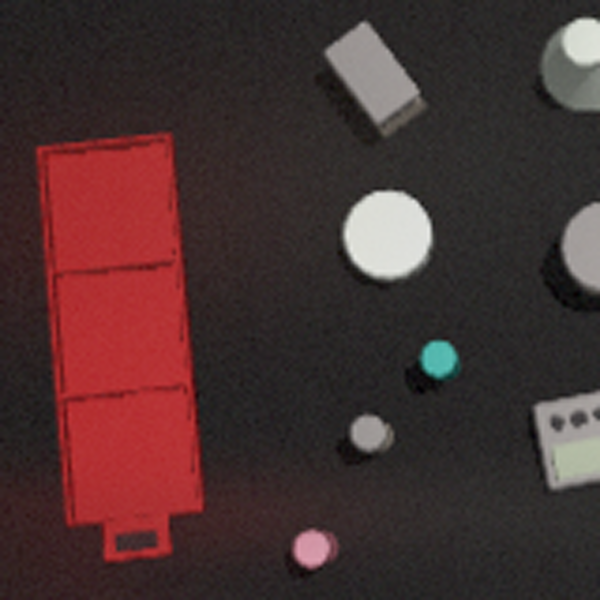

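View pics/c2.png

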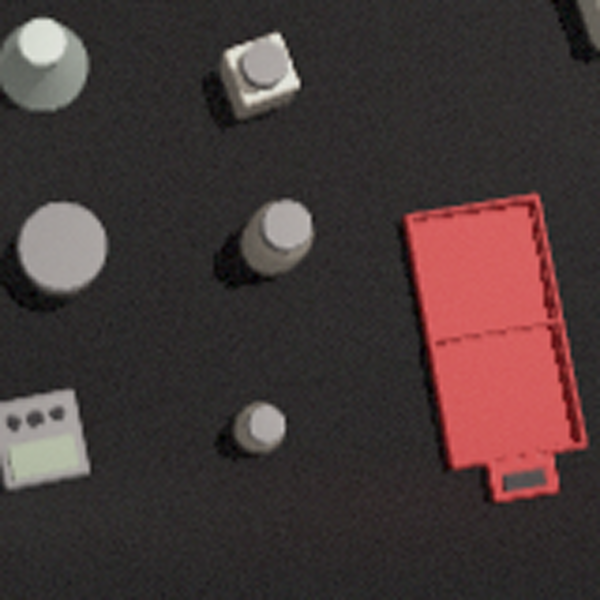

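Crop 1 (3.75x from px 165,130): the grey-capped vial is at (368,433), clearly distinct from turquoise (438,359) and pink (312,549). The case top spans (325,52)–(420,92). The white disc at (388,236) has no grey lid, so it isn't the jar.
Crop 2 (from px 310,130): jar lid (62,247), tall bottle cap (288,224), short bottle cap (266,424), square bottle cap (265,63), flask neck (41,42).

```bash
cat > h.py <<'E'
from station import *
import numpy as np
from scipy.spatial.transform import Rotation as R
def ray(ci,u,v,z):
    d=R.from_quat(ci["orientation"]).apply([(u-ci["cx"])/ci["fx"],(v-ci["cy"])/ci["fy"],1]); p=np.array(ci["position"])
    return (p+d*(z-p[2])/d[2])[:2]
def yaw():
    x=R.from_quat(get_obs()["ee_rot"]).apply([1,0,0]); return np.arctan2(x[1],x[0])
E
python3 - <<'E'
from h import *
ci=camera_info("top")
def c(x0,pts,z): return np.array([ray(ci,x0+(u+.5)/3.75-.5,130+(v+.5)/3.75-.5,z) for u,v in pts])
np.set_printoptions(precision=4,suppress=True)
for n,x0,p in(("long",165,[(38,148),(172,134),(203,510),(69,524)]),("short",310,[(405,214),(539,196),(586,446),(452,468)])):
    q=c(x0,p,.014); d=q[0]+q[1]-q[2]-q[3]; w=q[1]+q[2]-q[0]-q[3]
    t=np.arctan2(d[1],d[0]);m=q.mean(0)
    print(n,m,"yaw",t,"size",np.linalg.norm(d)/2,np.linalg.norm(w)/2,[m+k*np.array([np.cos(t),np.sin(t)]) for k in((-.084,0,.084) if n=="long" else(-.042,.042))])
q=c(165,[(325,52),(367,22),(420,92),(382,124)],.044); d=q[2]+q[3]-q[0]-q[1]
print("case",q.mean(0),np.arctan2(d[1],d[0]),np.linalg.norm(d)/2)
for n,x0,p,z in(("vial",165,(368,433),.05),("turq",165,(438,359),.05),("jar",310,(62,247),.05),("tall",310,(288,224),.082),("square",310,(265,63),.062),("short",310,(266,424),.054),("flask",310,(41,42),.07)): print(n,c(x0,[p],z)[0])
q=c(310,[(222,55),(278,34),(298,91),(242,108)],.046);print("sq corners",q.mean(0),[np.arctan2(*(q[j]-q[i])[::-1]) for i,j in((0,1),(3,2),(0,3),(1,2))])
print(yaw())
E
```

```text
long [0.5057 0.3152] yaw 0.11352809995982728 size 0.2539738430827082 0.08992385633396825 [array([0.4223, 0.3057]), array([0.5057, 0.3152]), array([0.5892, 0.3248])]
short [ 0.5065 -0.2971] yaw 0.16235504309388155 size 0.17058216542333968 0.09028246218672266 [array([ 0.465 , -0.3039]), array([ 0.5479, -0.2903])]
case [0.6724 0.1453] -2.4798337775233246 0.06049187766938462
vial [0.4342 0.1441]
turq [0.4822 0.0997]
jar [ 0.5557 -0.0084]
tall [ 0.5662 -0.1509]
square [ 0.6752 -0.1397]
short [ 0.4412 -0.1394]
flask [0.6865 0.0058]
sq corners [ 0.6732 -0.1383] [np.float64(-1.2024139073778133), np.float64(-1.2679571301246084), np.float64(-2.7926689915214), np.float64(-2.8191773325077927)]
-0.44887953579272666
```

carry_out([
  [0, 0, 0, 0, 0, -0.14, 0],
  [0, 0, 0, 0, 0, -0.14, 0],
  [0, 0, 0, 0, 0, -0.14, 0],
  [0, 0, 0, 0, 0, -0.14, 0],
  [0, 0, 0, 0, 0, -0.14, 0],
])

```text
time_s: 0.6
eef_pos: [0.2385, 0.4953, 0.2307]
ee_rot: [0.992, 0.128, -0.0, 0.0]
force: [-0.6, 0.1, -0.2]
finger_gap: 0.0855
grasp_force: 0.0
```

carry_out([
  [0, 0, 0, 0, 0, -0.14, 0],
  [0, 0, 0, 0, 0, -0.14, 0],
  [0, 0, 0, 0, 0, -0.13, 0],
  [0, 0, 0, 0, 0, 0, 0],
])

```text
time_s: 1.0
eef_pos: [0.2385, 0.4953, 0.2308]
ee_rot: [0.946, 0.325, -0.0, 0.0]
force: [-0.5, 0.6, 0.6]
finger_gap: 0.0858
grasp_force: 0.0
```

```bash
cat >> h.py <<'E'
def go(x,y,z,phi=None):
    o=get_obs(); p=np.array([x,y,z])-o["eef_pos"]; r=R.from_quat(o["ee_rot"])
    d=r.inv().apply(p); print("t",round(o["time_s"],1),"pos",np.round(o["eef_pos"],4),"yaw",round(yaw(),3),"tool d",np.round(d,4),"rows",round(np.linalg.norm(d)/.045,1), "" if phi is None else f"turn {yaw()-phi:.3f}","gap",round(o["finger_gap"],4),"q",np.round(o["joints"],2), "F",np.round(o["force"],1),"tilt",np.round(r.apply([0,0,1])[:2],4))
E
python3 -c "
from h import *
go(.672,.145,.14,.662)"
```

```text
t 1.0 pos [0.2385 0.4953 0.2308] yaw 0.662 tool d [0.1266 0.5428 0.091 ] rows 12.5 turn 0.000 gap 0.0858 q [ 1.41  0.26  0.11 -0.   -1.42  0.83] F [-0.5  0.6  0.6] tilt [-0.0004 -0.001 ]
```

carry_out([
  [0.009, 0.0385, 0.006, 0, 0, 0, 0],
  [0.009, 0.0385, 0.006, 0, 0, 0, 0],
  [0.009, 0.0385, 0.006, 0, 0, 0, 0],
  [0.009, 0.0385, 0.006, 0, 0, 0, 0],
  [0.009, 0.0385, 0.006, 0, 0, 0, 0],
])

```text
time_s: 1.5
eef_pos: [0.3932, 0.37, 0.2009]
ee_rot: [0.946, 0.323, -0.0, 0.0]
force: [0.4, 0.7, 0.4]
finger_gap: 0.0854
grasp_force: 0.0
```

carry_out([
  [0.009, 0.0385, 0.006, 0, 0, 0, 0],
  [0.009, 0.0385, 0.006, 0, 0, 0, 0],
  [0.009, 0.0385, 0.006, 0, 0, 0, 0],
  [0.009, 0.0385, 0.006, 0, 0, 0, 0],
  [0.009, 0.0385, 0.006, 0, 0, 0, 0],
])

```text
time_s: 2.0
eef_pos: [0.547, 0.2457, 0.1708]
ee_rot: [0.947, 0.323, -0.0, 0.0]
force: [0.8, 1.2, -0.2]
finger_gap: 0.0857
grasp_force: 0.0
```

carry_out([
  [0.009, 0.0385, 0.006, 0, 0, 0, 0],
  [0.009, 0.0385, 0.006, 0, 0, 0, 0],
  [0.009, 0.0385, 0.006, 0, 0, 0, 0],
  [0.009, 0.0385, 0.006, 0, 0, 0, 0],
  [0, 0, 0, 0, 0, 0, 0],
])

```text
time_s: 2.5
eef_pos: [0.6708, 0.1436, 0.1442]
ee_rot: [0.947, 0.321, -0.002, 0.0]
force: [0.3, -0.1, -0.4]
finger_gap: 0.0853
grasp_force: 0.0
```

```bash
python3 -c "
from h import *
import cv2
go(.672,.145,.14,.662)
print(camera_info('wrist'))
cv2.imwrite('pics/w1.png',snapshot('wrist'))"
```

```text
t 2.5 pos [0.6708 0.1436 0.1442] yaw 0.653 tool d [ 0.0018 -0.0004  0.0042] rows 0.1 turn -0.009 gap 0.0853 q [ 0.44  0.56  0.35  0.   -1.37  1.79] F [ 0.3 -0.1 -0.4] tilt [-0.0035 -0.0021]
{'fx': 343.92586760272906, 'fy': 343.92586760272906, 'cx': 322.23852725003104, 'cy': 202.543212078802, 'position': array([0.73138014, 0.18899797, 0.28624711]), 'orientation': array([ 0.88593235, -0.43781573, -0.06817845,  0.13708742])}
```

View pics/w1.png

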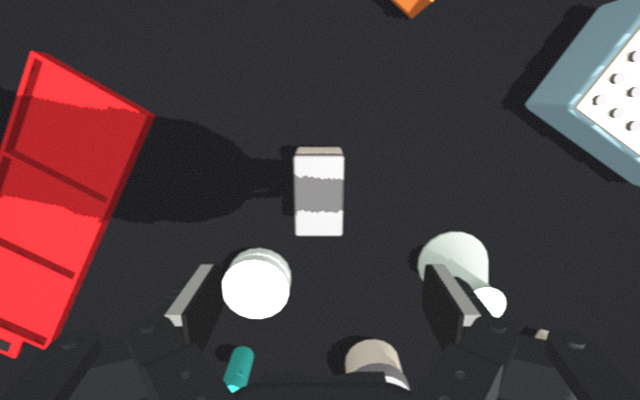

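The wrist view shows the case square to the fingers, with its top face corners at (294,155), (345,155), (343,236) and (295,236).

```bash
python3 -c "
from h import *
ci=camera_info('wrist')
q=np.array([ray(ci,u,v,.044) for u,v in((294,155),(345,155),(343,236),(295,236))])
d=q[0]+q[1]-q[2]-q[3];c=q.mean(0);print(c,np.arctan2(d[1],d[0]),np.linalg.norm(d)/2,np.linalg.norm(q[0]-q[1]))
go(*c,.017,np.arctan2(d[1],d[0]))"
```

```text
[0.67099777 0.14845177] 0.6457463652641485 0.06227661754690883 0.03623253480850868
t 2.5 pos [0.6697 0.1453 0.145 ] yaw 0.654 tool d [ 0.0033 -0.0016  0.128 ] rows 2.8 turn 0.009 gap 0.0854 q [ 0.44  0.56  0.35 -0.   -1.37  1.78] F [ 0.   0.1 -0.4] tilt [-0.0029 -0.0012]
```

carry_out([
  [0.002, -0.001, 0.03, 0, 0, 0, 0],
  [0.001, 0, 0.03, 0, 0, 0, 0],
  [0, 0, 0.03, 0, 0, 0, 0],
  [0, 0, 0.025, 0, 0, 0, 0],
  [0, 0, 0.013, 0, 0, 0, 0],
], force=40)

```text
time_s: 3.05
eef_pos: [0.6689, 0.1505, 0.0168]
ee_rot: [0.946, 0.324, -0.002, -0.0]
force: [0.4, 0.2, 0.4]
finger_gap: 0.0858
grasp_force: 0.0
```

carry_out([
  [0, 0, 0, 0, 0, 0, 255],
  [0, 0, 0, 0, 0, 0, 255],
  [0, 0, 0, 0, 0, 0, 255],
  [0, 0, 0, 0, 0, 0, 255],
  [0, 0, 0, 0, 0, 0, 255],
])

```text
time_s: 3.55
eef_pos: [0.6721, 0.1506, 0.0215]
ee_rot: [0.946, 0.325, 0.002, 0.0]
force: [0.1, -0.1, 6.6]
finger_gap: 0.0351
grasp_force: 42.1
```

carry_out([
  [0, 0, 0, 0, 0, 0, 255],
  [0, 0, 0, 0, 0, 0, 255],
  [0, 0, 0, 0, 0, 0, 255],
])

```text
time_s: 3.85
eef_pos: [0.6721, 0.1506, 0.0215]
ee_rot: [0.946, 0.325, 0.002, 0.0]
force: [-0.5, 0.6, 6.3]
finger_gap: 0.0352
grasp_force: 42.1
```

carry_out([
  [0, 0, -0.02, 0, 0, 0, 255],
  [0, 0, -0.03, 0, 0, 0, 255],
  [0, 0, -0.03, 0, 0, 0, 255],
  [0, 0, -0.03, 0, 0, 0, 255],
  [0, 0, -0.01, 0, 0, 0, 255],
])

```text
time_s: 4.35
eef_pos: [0.6723, 0.1504, 0.1436]
ee_rot: [0.946, 0.325, 0.003, 0.0]
force: [0.8, 0.6, -0.2]
finger_gap: 0.0355
grasp_force: 41.3
```

carry_out([
  [0, 0, 0, 0, 0, 0.137, 255],
  [0, 0, 0, 0, 0, 0.137, 255],
  [0, 0, 0, 0, 0, 0.137, 255],
  [0, 0, 0, 0, 0, 0.137, 255],
  [0, 0, 0, 0, 0, 0, 255],
])

```text
time_s: 4.85
eef_pos: [0.6703, 0.1501, 0.1384]
ee_rot: [0.998, 0.056, -0.001, 0.0]
force: [-1.0, 0.5, -0.7]
finger_gap: 0.0353
grasp_force: 41.3
```

```bash
python3 -c "
from h import *
go(.5057,.3152,.14,.1135)"
```

```text
t 4.8 pos [0.6703 0.1501 0.1384] yaw 0.112 tool d [-0.1452 -0.1825 -0.0014] rows 5.2 turn -0.002 gap 0.0353 q [ 0.45  0.56  0.35 -0.   -1.35  1.24] F [-1.   0.5 -0.7] tilt [-0.0015 -0.0001]
```

carry_out([
  [-0.024, -0.0305, 0, 0, 0, 0, 255],
  [-0.024, -0.0305, 0, 0, 0, 0, 255],
  [-0.024, -0.0305, 0, 0, 0, 0, 255],
  [-0.024, -0.0305, 0, 0, 0, 0, 255],
  [-0.024, -0.0305, 0, 0, 0, 0, 255],
])

```text
time_s: 5.35
eef_pos: [0.5329, 0.2889, 0.1389]
ee_rot: [0.998, 0.059, -0.0, 0.0]
force: [0.4, 0.7, -0.8]
finger_gap: 0.0353
grasp_force: 41.3
```

carry_out([
  [-0.024, -0.03, 0, 0, 0, 0, 255],
  [0, 0, 0, 0, 0, 0, 255],
  [0, 0, 0, 0, 0, 0, 255],
])

```text
time_s: 5.65
eef_pos: [0.5064, 0.3158, 0.1392]
ee_rot: [0.998, 0.059, -0.0, 0.0]
force: [0.4, -1.0, -0.1]
finger_gap: 0.0349
grasp_force: 41.3
```

```bash
python3 -c "
from h import *
import cv2
go(.5057,.3152,.0265,.1135)
print(camera_info('wrist'))
cv2.imwrite('pics/w2.png',snapshot('wrist'))"
```

```text
t 5.7 pos [0.5064 0.3158 0.1392] yaw 0.118 tool d [-0.0007  0.0005  0.1127] rows 2.5 turn 0.005 gap 0.0349 q [ 0.82  0.39  0.06 -0.   -1.24  0.87] F [ 0.4 -1.  -0.1] tilt [-0.0003 -0.0001]
{'fx': 343.92586760272906, 'fy': 343.92586760272906, 'cx': 322.23852725003104, 'cy': 202.543212078802, 'position': array([0.58164724, 0.3234882 , 0.2815171 ]), 'orientation': array([ 0.73899235, -0.65649068, -0.10063433,  0.11306205])}
```

View pics/w2.png

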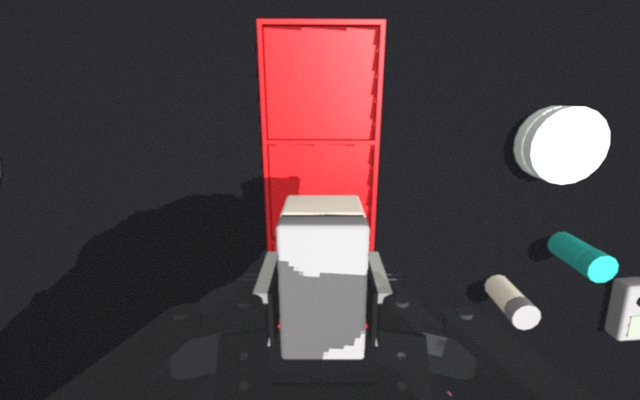

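The case is held upright and in line with the tray. The far tray corners are at (257,20) and (385,20), and the next divider runs from (263,142) to (381,142). The vial cap is at (525,314).

```bash
python3 -c "
from h import *
ci=camera_info('wrist')
a,b,c,d=[ray(ci,u,v,.014) for u,v in((258,20),(385,20),(264,142),(380,142))]
print((a+b)/2,(c+d)/2,'exp far end',np.array([.5057,.3152])+.1275*np.array([np.cos(.1135),np.sin(.1135)]),'div',np.array([.5057,.3152])+.042*np.array([np.cos(.1135),np.sin(.1135)]))
print('vial',ray(ci,525,314,.05))"
```

```text
[0.63166851 0.32904774] [0.54761282 0.31891049] exp far end [0.63237964 0.3296402 ] div [0.54742976 0.31995677]
vial [0.43753764 0.14563103]
```

carry_out([
  [0, 0, 0.03, 0, 0, 0, 255],
  [0, 0, 0.03, 0, 0, 0, 255],
  [0, 0, 0.03, 0, 0, 0, 255],
  [0, 0, 0.015, 0, 0, 0, 255],
  [0, 0, 0.007, 0, 0, 0, 255],
])

```text
time_s: 6.2
eef_pos: [0.5066, 0.3131, 0.0253]
ee_rot: [0.998, 0.056, -0.002, 0.001]
force: [-25.7, -6.5, 52.2]
finger_gap: 0.0351
grasp_force: 48.8
```

carry_out([
  [0, 0, 0, 0, 0, 0, 255],
  [0, 0, 0, 0, 0, 0, 255],
])

```text
time_s: 6.4
eef_pos: [0.5081, 0.3151, 0.0279]
ee_rot: [0.998, 0.057, 0.001, -0.0]
force: [0.4, 0.0, -0.1]
finger_gap: 0.0354
grasp_force: 41.3
```

carry_out([
  [0, 0, 0.001, 0, 0, 0, 255],
  [0, 0, 0.001, 0, 0, 0, 255],
  [0, 0, 0, 0, 0, 0, 100],
  [0, 0, 0, 0, 0, 0, 50],
  [0, 0, 0, 0, 0, 0, 0],
])

```text
time_s: 6.9
eef_pos: [0.5072, 0.3153, 0.0255]
ee_rot: [0.998, 0.057, 0.0, -0.0]
force: [0.5, 0.1, -0.2]
finger_gap: 0.0772
grasp_force: 0.0
```

carry_out([
  [0, 0, 0, 0, 0, 0, 0],
  [0, 0, -0.02, 0, 0, 0, 0],
  [0, 0, -0.03, 0, 0, 0, 0],
  [0, 0, -0.04, 0, 0, 0, 0],
  [0, 0, -0.03, 0, 0, 0, 0],
])

```text
time_s: 7.4
eef_pos: [0.5076, 0.3154, 0.1478]
ee_rot: [0.998, 0.057, 0.001, -0.0]
force: [1.2, 0.4, 0.2]
finger_gap: 0.0856
grasp_force: 0.0
```

```bash
python3 -c "
from h import *
go(.436,.145,.14,.162)"
```

```text
t 7.4 pos [0.5076 0.3154 0.1478] yaw 0.114 tool d [-0.0904  0.1612  0.0075] rows 4.1 turn -0.048 gap 0.0856 q [ 0.82  0.38  0.08  0.   -1.26  0.87] F [1.2 0.4 0.2] tilt [0.0019 0.001 ]
```

carry_out([
  [-0.018, 0.0323, 0.001, 0, 0, 0, 0],
  [-0.018, 0.0323, 0.001, 0, 0, 0, 0],
  [-0.018, 0.0323, 0.001, 0, 0, 0, 0],
  [-0.018, 0.0323, 0.001, 0, 0, 0, 0],
  [-0.018, 0.032, 0.001, 0, 0, 0, 0],
])

```text
time_s: 7.9
eef_pos: [0.4351, 0.1436, 0.1404]
ee_rot: [0.998, 0.057, 0.0, -0.0]
force: [0.0, 1.2, 0.5]
finger_gap: 0.0854
grasp_force: 0.0
```

carry_out([
  [0, 0, 0, 0, 0, -0.048, 0],
  [0, 0, 0, 0, 0, 0, 0],
  [0, 0, 0, 0, 0, 0, 0],
])

```text
time_s: 8.2
eef_pos: [0.4362, 0.1452, 0.1405]
ee_rot: [0.997, 0.08, 0.0, -0.0]
force: [-0.3, 0.4, 0.6]
finger_gap: 0.0857
grasp_force: 0.0
```

```bash
python3 -c "
from h import *
import cv2
go(.436,.145,.018,.162)"
```

```text
t 8.2 pos [0.4362 0.1452 0.1405] yaw 0.16 tool d [-0.0003  0.0002  0.1225] rows 2.7 turn -0.002 gap 0.0857 q [ 0.66  0.13 -0.29  0.   -1.15  1.07] F [-0.3  0.4  0.6] tilt [0.0006 0.0003]
```

carry_out([
  [0, 0, 0.03, 0, 0, 0, 0],
  [0, 0, 0.03, 0, 0, 0, 0],
  [0, 0, 0.03, 0, 0, 0, 0],
  [0, 0, 0.025, 0, 0, 0, 0],
  [0, 0, 0.01, 0, 0, 0, 0],
], force=25)

```text
time_s: 8.7
eef_pos: [0.4348, 0.1446, 0.0129]
ee_rot: [0.997, 0.08, -0.002, 0.001]
force: [-0.6, -0.8, -0.2]
finger_gap: 0.0853
grasp_force: 0.0
```

carry_out([
  [0, 0, 0.004, 0, 0, 0, 0],
  [0, 0, 0, 0, 0, 0, 60],
  [0, 0, 0, 0, 0, 0, 110],
  [0, 0, 0, 0, 0, 0, 140],
  [0, 0, 0, 0, 0, 0, 160],
])

```text
time_s: 9.2
eef_pos: [0.4363, 0.1452, 0.012]
ee_rot: [0.997, 0.081, 0.001, -0.0]
force: [-0.6, 0.4, -0.4]
finger_gap: 0.0318
grasp_force: 0.0
```

carry_out([
  [0, 0, 0, 0, 0, 0, 180],
  [0, 0, 0, 0, 0, 0, 200],
  [0, 0, 0, 0, 0, 0, 230],
  [0, 0, 0, 0, 0, 0, 255],
  [0, 0, 0, 0, 0, 0, 255],
])

```text
time_s: 9.7
eef_pos: [0.4362, 0.1451, 0.0116]
ee_rot: [0.997, 0.081, 0.0, -0.0]
force: [-1.5, 0.2, 5.7]
finger_gap: 0.0225
grasp_force: 24.4
```

Gripped, 22.5 mm gap. Next I lift it and carry it to the short tray's far compartment.

carry_out([
  [0, 0, -0.02, 0, 0, 0, 255],
  [0, 0, -0.03, 0, 0, 0, 255],
  [0, 0, -0.04, 0, 0, 0, 255],
  [0, 0, -0.03, 0, 0, 0, 255],
  [0, 0, 0, 0, 0, 0, 255],
])

```text
time_s: 10.2
eef_pos: [0.4382, 0.146, 0.1353]
ee_rot: [0.997, 0.081, 0.004, -0.002]
force: [-0.2, 0.4, -0.1]
finger_gap: 0.0223
grasp_force: 24.5
```

```bash
python3 -c "
from h import *
go(.5479,-.2903,.14,.162)"
```

```text
t 10.2 pos [0.4382 0.146  0.1353] yaw 0.162 tool d [ 0.038   0.4482 -0.0056] rows 10.0 turn -0.000 gap 0.0223 q [ 0.66  0.13 -0.3   0.   -1.13  1.07] F [-0.2  0.4 -0.1] tilt [0.0071 0.0038]
```

carry_out([
  [0.0033, 0.0374, 0, 0, 0, 0, 255],
  [0.0033, 0.0374, 0, 0, 0, 0, 255],
  [0.0033, 0.0374, 0, 0, 0, 0, 255],
  [0.0033, 0.0374, 0, 0, 0, 0, 255],
  [0.0033, 0.0374, 0, 0, 0, 0, 255],
])

```text
time_s: 10.7
eef_pos: [0.4817, -0.0386, 0.1303]
ee_rot: [0.997, 0.081, -0.001, -0.0]
force: [0.9, -0.2, 0.0]
finger_gap: 0.0224
grasp_force: 24.6
```

carry_out([
  [0.0033, 0.0374, 0, 0, 0, 0, 255],
  [0.0033, 0.0374, 0, 0, 0, 0, 255],
  [0.0033, 0.0374, 0, 0, 0, 0, 255],
  [0.0033, 0.0374, 0, 0, 0, 0, 255],
  [0.0033, 0.0374, 0, 0, 0, 0, 255],
])

```text
time_s: 11.2
eef_pos: [0.5281, -0.2204, 0.13]
ee_rot: [0.997, 0.08, -0.001, -0.0]
force: [0.3, 0.4, -0.2]
finger_gap: 0.0222
grasp_force: 24.6
```

carry_out([
  [0.0033, 0.0374, 0, 0, 0, 0, 255],
  [0.0033, 0.0374, 0, 0, 0, 0, 255],
  [0, 0, 0, 0, 0, 0, 255],
  [0, 0, 0, 0, 0, 0, 255],
])

```text
time_s: 11.6
eef_pos: [0.5463, -0.2923, 0.1294]
ee_rot: [0.997, 0.08, -0.001, -0.001]
force: [0.1, 0.8, -1.4]
finger_gap: 0.0219
grasp_force: 24.7
```

```bash
python3 -c "
from h import *
go(.5479,-.2903,.0165,.162)"
```

```text
t 11.6 pos [ 0.5463 -0.2923  0.1294] yaw 0.159 tool d [ 0.0022 -0.0015  0.1129] rows 2.5 turn -0.003 gap 0.0219 q [-0.24  0.44  0.11 -0.   -1.25  1.97] F [ 0.1  0.8 -1.4] tilt [-0.0025  0.0012]
```

carry_out([
  [0.001, -0.001, 0.03, 0, 0, 0, 255],
  [0.001, 0, 0.03, 0, 0, 0, 255],
  [0, 0, 0.025, 0, 0, 0, 255],
  [0, 0, 0.015, 0, 0, 0, 255],
  [0, 0, 0.004, 0, 0, 0, 255],
])

```text
time_s: 12.1
eef_pos: [0.5471, -0.2888, 0.0248]
ee_rot: [0.997, 0.081, -0.002, -0.001]
force: [0.2, -0.3, -0.6]
finger_gap: 0.0222
grasp_force: 24.7
```

carry_out([
  [0, 0, 0, 0, 0, 0, 255],
  [0, 0, 0.003, 0, 0, 0, 255],
  [0, 0, 0.002, 0, 0, 0, 255],
  [0, 0, 0.002, 0, 0, 0, 255],
])

```text
time_s: 12.5
eef_pos: [0.5492, -0.2905, 0.0209]
ee_rot: [0.997, 0.081, 0.001, 0.0]
force: [0.6, 0.3, 0.1]
finger_gap: 0.022
grasp_force: 24.7
```

carry_out([
  [0, 0, 0.002, 0, 0, 0, 255],
  [0, 0, 0.002, 0, 0, 0, 255],
  [0, 0, 0.001, 0, 0, 0, 255],
  [0, 0, 0, 0, 0, 0, 255],
])

```text
time_s: 12.9
eef_pos: [0.5489, -0.2905, 0.0157]
ee_rot: [0.997, 0.081, 0.0, 0.0]
force: [-1.1, 1.7, 4.3]
finger_gap: 0.022
grasp_force: 25.0
```

carry_out([
  [0, 0, 0, 0, 0, 0, 190],
  [0, 0, 0, 0, 0, 0, 170],
  [0, 0, 0, 0, 0, 0, 150],
  [0, 0, 0, 0, 0, 0, 120],
  [0, 0, 0, 0, 0, 0, 120],
])

```text
time_s: 13.4
eef_pos: [0.5488, -0.2904, 0.0151]
ee_rot: [0.997, 0.08, -0.0, -0.0]
force: [0.6, -0.7, -0.8]
finger_gap: 0.0452
grasp_force: 0.0
```

carry_out([
  [0, 0, -0.02, 0, 0, 0, 120],
  [0, 0, -0.03, 0, 0, 0, 60],
  [0, 0, -0.04, 0, 0, 0, 0],
  [0, 0, -0.03, 0, 0, 0, 0],
  [0, 0, 0, 0, 0, 0, 0],
])

```text
time_s: 13.9
eef_pos: [0.5515, -0.2918, 0.1409]
ee_rot: [0.997, 0.081, 0.004, 0.002]
force: [0.7, 0.8, 0.7]
finger_gap: 0.0855
grasp_force: 0.0
```

```bash
python3 -c "
from h import *
go(.674,-.139,.15,.336)"
```

```text
t 13.9 pos [ 0.5515 -0.2918  0.1409] yaw 0.162 tool d [ 0.1456 -0.131  -0.0086] rows 4.4 turn -0.174 gap 0.0855 q [-0.24  0.43  0.13  0.   -1.26  1.97] F [0.7 0.8 0.7] tilt [ 0.0091 -0.0041]
```

carry_out([
  [0.029, -0.0262, -0.001, 0, 0, 0, 0],
  [0.029, -0.0262, -0.001, 0, 0, 0, 0],
  [0.029, -0.0262, -0.001, 0, 0, 0, 0],
  [0.029, -0.0262, -0.001, 0, 0, 0, 0],
  [0.029, -0.0262, -0.001, 0, 0, 0, 0],
])

```text
time_s: 14.4
eef_pos: [0.6715, -0.1365, 0.1396]
ee_rot: [0.997, 0.08, -0.0, -0.0]
force: [0.7, -1.1, -0.1]
finger_gap: 0.0851
grasp_force: 0.0
```

carry_out([
  [0, 0, 0, 0, 0, -0.087, 0],
  [0, 0, 0, 0, 0, -0.087, 0],
  [0, 0, 0, 0, 0, 0, 0],
  [0, 0, 0, 0, 0, 0, 0],
])

```text
time_s: 14.8
eef_pos: [0.6707, -0.1379, 0.1397]
ee_rot: [0.986, 0.166, -0.0, -0.0]
force: [-0.6, 0.2, -0.8]
finger_gap: 0.0854
grasp_force: 0.0
```

```bash
python3 -c "
from h import *
import cv2
go(.674,-.139,.016,.336)
np.save('ci.npy',camera_info('wrist'))
cv2.imwrite('pics/w3.png',snapshot('wrist'))"
```

```text
t 14.8 pos [ 0.6707 -0.1379  0.1397] yaw 0.333 tool d [0.0029 0.0021 0.1237] rows 2.8 turn -0.003 gap 0.0854 q [ 0.02  0.56  0.34 -0.   -1.35  1.88] F [-0.6  0.2 -0.8] tilt [-0.0008  0.0001]
```

View pics/w3.png

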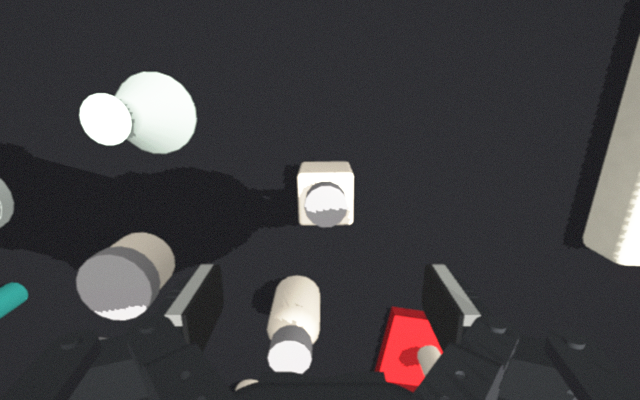

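The square bottle is aligned with the fingers: shoulder corners about (298,171)–(354,224), cap centre (326,204). The vial is standing in the short tray. Tall bottle cap is at (290,355) and jar lid centre at (120,284).

```bash
python3 -c "
from h import *
ci=np.load('ci.npy',allow_pickle=True).item()
print('cap',ray(ci,326,204.5,.062),'body',np.mean([ray(ci,u,v,.046) for u,v in((298,171),(353,171),(354,224),(298,224))],0),'tall',ray(ci,290,355,.082),'jar',ray(ci,120,284,.05))
go(*ray(ci,326,204.5,.062),.016,.336)"
```

```text
cap [ 0.67655774 -0.13957016] body [ 0.67623205 -0.13966154] tall [ 0.56854482 -0.15008318] jar [ 0.56126769 -0.01318204]
t 14.8 pos [ 0.6707 -0.1381  0.1399] yaw 0.333 tool d [0.0051 0.0034 0.1239] rows 2.8 turn -0.003 gap 0.0853 q [ 0.02  0.56  0.34 -0.   -1.35  1.88] F [-0.3  0.3 -0.1] tilt [-0.0005  0.0001]
```

carry_out([
  [0.003, 0.002, 0.03, 0, 0, 0, 0],
  [0.002, 0.001, 0.03, 0, 0, 0, 0],
  [0, 0, 0.03, 0, 0, 0, 0],
  [0, 0, 0.024, 0, 0, 0, 0],
  [0, 0, 0.01, 0, 0, 0, 0],
], force=40)

```text
time_s: 15.35
eef_pos: [0.6747, -0.1392, 0.0132]
ee_rot: [0.986, 0.166, -0.002, -0.001]
force: [-0.5, -0.6, 0.5]
finger_gap: 0.0855
grasp_force: 0.0
```

carry_out([
  [0, 0, 0, 0, 0, 0, 0],
  [0, 0, 0, 0, 0, 0, 60],
  [0, 0, 0, 0, 0, 0, 90],
  [0, 0, 0, 0, 0, 0, 110],
  [0, 0, 0, 0, 0, 0, 130],
])

```text
time_s: 15.85
eef_pos: [0.6771, -0.139, 0.0173]
ee_rot: [0.986, 0.167, 0.001, 0.0]
force: [-1.0, 0.3, 1.3]
finger_gap: 0.042
grasp_force: 0.3
```

carry_out([
  [0, 0, 0, 0, 0, 0, 160],
  [0, 0, 0, 0, 0, 0, 200],
  [0, 0, 0, 0, 0, 0, 255],
  [0, 0, 0, 0, 0, 0, 255],
])

```text
time_s: 16.25
eef_pos: [0.6773, -0.139, 0.0173]
ee_rot: [0.986, 0.167, 0.001, 0.0]
force: [-0.2, 3.0, 4.9]
finger_gap: 0.0396
grasp_force: 41.8
```

carry_out([
  [0, 0, -0.02, 0, 0, 0, 255],
  [0, 0, -0.03, 0, 0, 0, 255],
  [0, 0, -0.04, 0, 0, 0, 255],
  [0, 0, -0.03, 0, 0, 0, 255],
  [0, 0, 0, 0, 0, 0, 255],
])

```text
time_s: 16.75
eef_pos: [0.679, -0.1398, 0.1417]
ee_rot: [0.986, 0.167, 0.004, 0.002]
force: [0.8, -0.1, -1.1]
finger_gap: 0.0395
grasp_force: 41.1
```

carry_out([
  [0, 0, 0, 0, 0, 0.087, 255],
  [0, 0, 0, 0, 0, 0.087, 255],
  [0, 0, 0, 0, 0, 0, 255],
])

```text
time_s: 17.05
eef_pos: [0.6759, -0.1389, 0.1348]
ee_rot: [0.997, 0.08, -0.001, -0.0]
force: [-0.6, 1.0, -2.1]
finger_gap: 0.0395
grasp_force: 41.1
```

```bash
python3 -c "
from h import *
go(.465,-.3039,.14,.162)"
```

```text
t 17.1 pos [ 0.6759 -0.1389  0.1348] yaw 0.16 tool d [-0.2346  0.1292 -0.0048] rows 6.0 turn -0.002 gap 0.0395 q [ 0.02  0.57  0.35 -0.   -1.35  1.71] F [-0.6  1.  -2.1] tilt [-0.0024  0.0005]
```

carry_out([
  [-0.0335, 0.0185, -0.001, 0, 0, 0, 255],
  [-0.0335, 0.0185, -0.001, 0, 0, 0, 255],
  [-0.0335, 0.0185, -0.001, 0, 0, 0, 255],
  [-0.0335, 0.0185, -0.001, 0, 0, 0, 255],
  [-0.0335, 0.0185, -0.001, 0, 0, 0, 255],
])

```text
time_s: 17.55
eef_pos: [0.5244, -0.2579, 0.1406]
ee_rot: [0.997, 0.082, -0.001, -0.0]
force: [0.3, -0.6, -0.8]
finger_gap: 0.0395
grasp_force: 41.0
```

carry_out([
  [-0.0335, 0.0185, 0, 0, 0, 0, 255],
  [-0.0335, 0.018, 0, 0, 0, 0, 255],
  [0, 0, 0, 0, 0, 0, 255],
  [0, 0, 0, 0, 0, 0, 255],
])

```text
time_s: 17.95
eef_pos: [0.465, -0.3044, 0.1409]
ee_rot: [0.997, 0.081, -0.0, -0.0]
force: [0.5, -0.4, -1.8]
finger_gap: 0.0391
grasp_force: 41.1
```

```bash
python3 -c "
from h import *
go(.465,-.3039,.0215,.162)"
```

```text
t 17.9 pos [ 0.465  -0.3044  0.1409] yaw 0.161 tool d [ 1.000e-04 -5.000e-04  1.194e-01] rows 2.7 turn -0.001 gap 0.0391 q [-0.3   0.31 -0.05 -0.   -1.21  2.03] F [ 0.5 -0.4 -1.8] tilt [-0.0005  0.0004]
```

carry_out([
  [0, 0, 0.03, 0, 0, 0, 255],
  [0, 0, 0.03, 0, 0, 0, 255],
  [0, 0, 0.03, 0, 0, 0, 255],
  [0, 0, 0.015, 0, 0, 0, 255],
  [0, 0, 0.007, 0, 0, 0, 255],
])

```text
time_s: 18.45
eef_pos: [0.4653, -0.3029, 0.0269]
ee_rot: [0.997, 0.082, -0.002, -0.001]
force: [-0.7, -0.1, -0.6]
finger_gap: 0.0395
grasp_force: 41.1
```

carry_out([
  [0, 0, 0, 0, 0, 0, 255],
  [0, 0, 0.002, 0, 0, 0, 255],
  [0, 0, 0.002, 0, 0, 0, 255],
  [0, 0, 0.002, 0, 0, 0, 255],
  [0, 0, 0, 0, 0, 0, 255],
])

```text
time_s: 18.95
eef_pos: [0.4659, -0.304, 0.0235]
ee_rot: [0.997, 0.081, 0.0, 0.0]
force: [-0.6, 0.2, -1.9]
finger_gap: 0.0395
grasp_force: 41.1
```

carry_out([
  [0, 0, 0.001, 0, 0, 0, 255],
  [0, 0, 0.001, 0, 0, 0, 255],
  [0, 0, 0, 0, 0, 0, 130],
  [0, 0, 0, 0, 0, 0, 90],
  [0, 0, 0, 0, 0, 0, 50],
])

```text
time_s: 19.45
eef_pos: [0.4661, -0.3041, 0.0215]
ee_rot: [0.997, 0.081, 0.0, 0.0]
force: [-0.7, -0.5, 0.2]
finger_gap: 0.068
grasp_force: 0.0
```

carry_out([
  [0, 0, 0, 0, 0, 0, 40],
  [0, 0, -0.02, 0, 0, 0, 40],
  [0, 0, -0.03, 0, 0, 0, 0],
  [0, 0, -0.04, 0, 0, 0, 0],
  [0, 0, -0.03, 0, 0, 0, 0],
])

```text
time_s: 19.95
eef_pos: [0.4663, -0.3044, 0.1438]
ee_rot: [0.997, 0.081, 0.001, 0.001]
force: [0.9, -1.0, 0.2]
finger_gap: 0.0856
grasp_force: 0.0
```

```bash
python3 -c "
from h import *
go(.5675,-.1503,.15,.1135)"
```

```text
t 19.9 pos [ 0.4663 -0.3044  0.1438] yaw 0.162 tool d [ 0.1247 -0.1358 -0.0062] rows 4.1 turn 0.048 gap 0.0856 q [-0.3   0.31 -0.04  0.   -1.22  2.03] F [ 0.9 -1.   0.2] tilt [ 0.0017 -0.0012]
```

carry_out([
  [0.025, -0.0272, -0.001, 0, 0, 0, 0],
  [0.025, -0.0272, -0.001, 0, 0, 0, 0],
  [0.025, -0.0272, -0.001, 0, 0, 0, 0],
  [0.025, -0.0272, -0.001, 0, 0, 0, 0],
  [0.025, -0.0272, -0.001, 0, 0, 0, 0],
])

```text
time_s: 20.45
eef_pos: [0.5681, -0.1484, 0.1465]
ee_rot: [0.997, 0.081, 0.0, 0.0]
force: [-0.2, -0.1, 0.6]
finger_gap: 0.0849
grasp_force: 0.0
```

carry_out([
  [0, 0, 0, 0, 0, 0.048, 0],
  [0, 0, 0, 0, 0, 0, 0],
  [0, 0, 0, 0, 0, 0, 0],
])

```text
time_s: 20.75
eef_pos: [0.5672, -0.1499, 0.1462]
ee_rot: [0.998, 0.057, -0.0, 0.0]
force: [-0.1, -0.4, -0.5]
finger_gap: 0.0853
grasp_force: 0.0
```

```bash
python3 -c "
from h import *
go(.5675,-.1503,.016,.1135)"
```

```text
t 20.8 pos [ 0.5672 -0.1499  0.1462] yaw 0.114 tool d [0.0003 0.0004 0.1302] rows 2.9 turn 0.001 gap 0.0853 q [ 0.01  0.36  0.04  0.   -1.25  1.68] F [-0.1 -0.4 -0.5] tilt [-0.0003 -0.    ]
```

carry_out([
  [0, 0, 0.03, 0, 0, 0, 0],
  [0, 0, 0.03, 0, 0, 0, 0],
  [0, 0, 0.03, 0, 0, 0, 0],
  [0, 0, 0.02, 0, 0, 0, 0],
  [0, 0, 0.01, 0, 0, 0, 0],
], force=40)

```text
time_s: 21.25
eef_pos: [0.5657, -0.1505, 0.0243]
ee_rot: [0.998, 0.056, -0.002, -0.0]
force: [0.0, 0.3, -0.5]
finger_gap: 0.0853
grasp_force: 0.0
```

carry_out([
  [0, 0, 0.006, 0, 0, 0, 0],
  [0, 0, 0.003, 0, 0, 0, 60],
  [0, 0, 0, 0, 0, 0, 90],
  [0, 0, 0, 0, 0, 0, 110],
  [0, 0, 0, 0, 0, 0, 130],
])

```text
time_s: 21.75
eef_pos: [0.568, -0.1497, 0.0182]
ee_rot: [0.998, 0.057, 0.001, 0.0]
force: [-0.1, 1.3, 1.6]
finger_gap: 0.0419
grasp_force: 0.5
```

carry_out([
  [0, 0, 0, 0, 0, 0, 160],
  [0, 0, 0, 0, 0, 0, 200],
  [0, 0, 0, 0, 0, 0, 255],
  [0, 0, 0, 0, 0, 0, 255],
])

```text
time_s: 22.15
eef_pos: [0.5682, -0.1497, 0.0183]
ee_rot: [0.998, 0.057, 0.001, 0.0]
force: [-0.4, 1.7, 5.4]
finger_gap: 0.0411
grasp_force: 41.1
```

carry_out([
  [0, 0, -0.02, 0, 0, 0, 255],
  [0, 0, -0.03, 0, 0, 0, 255],
  [0, 0, -0.04, 0, 0, 0, 255],
  [0, 0, -0.03, 0, 0, 0, 255],
  [0, 0, 0, 0, 0, 0, 255],
])

```text
time_s: 22.65
eef_pos: [0.57, -0.1503, 0.1423]
ee_rot: [0.998, 0.057, 0.004, 0.001]
force: [0.6, 0.5, -1.1]
finger_gap: 0.0408
grasp_force: 40.7
```

```bash
python3 -c "
from h import *
go(.4223,.3057,.14,.1135)"
```

```text
t 22.6 pos [ 0.57   -0.1503  0.1423] yaw 0.114 tool d [-9.500e-02 -4.699e-01  3.000e-04] rows 10.7 turn 0.000 gap 0.0408 q [ 0.01  0.37  0.04  0.   -1.23  1.68] F [ 0.6  0.5 -1.1] tilt [ 0.0088 -0.0016]
```

carry_out([
  [-0.0079, -0.0392, 0, 0, 0, 0, 255],
  [-0.0079, -0.0392, 0, 0, 0, 0, 255],
  [-0.0079, -0.0392, 0, 0, 0, 0, 255],
  [-0.0079, -0.0392, 0, 0, 0, 0, 255],
  [-0.0079, -0.0392, 0, 0, 0, 0, 255],
])

```text
time_s: 23.15
eef_pos: [0.5047, 0.0418, 0.1364]
ee_rot: [0.998, 0.056, -0.001, 0.0]
force: [0.4, -0.0, -0.6]
finger_gap: 0.0409
grasp_force: 40.8
```

carry_out([
  [-0.0079, -0.0392, 0, 0, 0, 0, 255],
  [-0.0079, -0.0392, 0, 0, 0, 0, 255],
  [-0.0079, -0.0392, 0, 0, 0, 0, 255],
  [-0.0079, -0.0392, 0, 0, 0, 0, 255],
  [-0.0079, -0.0392, 0, 0, 0, 0, 255],
])

```text
time_s: 23.65
eef_pos: [0.4434, 0.232, 0.1365]
ee_rot: [0.998, 0.057, -0.001, 0.0]
force: [0.5, 0.4, -1.1]
finger_gap: 0.0407
grasp_force: 40.8
```

carry_out([
  [-0.0079, -0.0392, 0, 0, 0, 0, 255],
  [-0.0079, -0.0385, 0, 0, 0, 0, 255],
  [0, 0, 0, 0, 0, 0, 255],
  [0, 0, 0, 0, 0, 0, 255],
])

```text
time_s: 24.05
eef_pos: [0.4194, 0.3065, 0.1363]
ee_rot: [0.998, 0.057, -0.001, 0.001]
force: [-0.3, -0.3, -0.8]
finger_gap: 0.0408
grasp_force: 40.9
```

```bash
python3 -c "
from h import *
go(.4223,.3057,.0223,.1135)"
```

```text
t 24.1 pos [0.4194 0.3065 0.1363] yaw 0.115 tool d [0.003  0.0009 0.114 ] rows 2.5 turn 0.001 gap 0.0408 q [ 0.93  0.25 -0.15 -0.   -1.18  0.75] F [-0.3 -0.3 -0.8] tilt [-0.0013 -0.0014]
```

carry_out([
  [0.001, 0.001, 0.03, 0, 0, 0, 255],
  [0.001, 0, 0.03, 0, 0, 0, 255],
  [0, 0, 0.03, 0, 0, 0, 255],
  [0, 0, 0.012, 0, 0, 0, 255],
  [0, 0, 0.004, 0, 0, 0, 255],
])

```text
time_s: 24.55
eef_pos: [0.422, 0.3039, 0.0301]
ee_rot: [0.998, 0.056, -0.001, 0.001]
force: [0.3, 0.2, 0.1]
finger_gap: 0.0409
grasp_force: 40.9
```

carry_out([
  [0, 0, 0, 0, 0, 0, 255],
  [0, 0, 0.002, 0, 0, 0, 255],
  [0, 0, 0.002, 0, 0, 0, 255],
  [0, 0, 0.002, 0, 0, 0, 255],
  [0, 0, 0, 0, 0, 0, 255],
])

```text
time_s: 25.05
eef_pos: [0.4222, 0.3055, 0.0254]
ee_rot: [0.998, 0.057, 0.0, -0.0]
force: [-0.5, -0.3, -0.6]
finger_gap: 0.0407
grasp_force: 40.9
```

carry_out([
  [0, 0, 0.001, 0, 0, 0, 255],
  [0, 0, 0.001, 0, 0, 0, 255],
  [0, 0, 0.001, 0, 0, 0, 255],
  [0, 0, 0, 0, 0, 0, 255],
])

```text
time_s: 25.45
eef_pos: [0.4223, 0.3055, 0.0224]
ee_rot: [0.998, 0.057, 0.0, -0.0]
force: [-1.2, -0.9, 0.9]
finger_gap: 0.0411
grasp_force: 41.1
```

carry_out([
  [0, 0, 0, 0, 0, 0, 120],
  [0, 0, 0, 0, 0, 0, 90],
  [0, 0, 0, 0, 0, 0, 50],
  [0, 0, 0, 0, 0, 0, 30],
  [0, 0, 0, 0, 0, 0, 0],
])

```text
time_s: 25.95
eef_pos: [0.4223, 0.3055, 0.0223]
ee_rot: [0.998, 0.057, 0.0, 0.0]
force: [-0.5, 0.6, 0.6]
finger_gap: 0.085
grasp_force: 0.0
```

carry_out([
  [0, 0, -0.02, 0, 0, 0, 0],
  [0, 0, -0.03, 0, 0, 0, 0],
  [0, 0, -0.04, 0, 0, 0, 0],
  [0, 0, -0.04, 0, 0, 0, 0],
  [0, 0, 0, 0, 0, 0, 0],
])

```text
time_s: 26.45
eef_pos: [0.425, 0.3077, 0.1585]
ee_rot: [0.998, 0.057, 0.005, -0.004]
force: [-0.4, -0.1, -0.7]
finger_gap: 0.0854
grasp_force: 0.0
```

```bash
python3 -c "
from h import *
go(.5585,-.0105,.15,.1135)"
```

```text
t 26.4 pos [0.425  0.3077 0.1585] yaw 0.114 tool d [0.0963 0.3314 0.0072] rows 7.7 turn 0.000 gap 0.0854 q [ 0.93  0.23 -0.11  0.   -1.22  0.76] F [-0.4 -0.1 -0.7] tilt [0.0087 0.0077]
```

carry_out([
  [0.0107, 0.0368, 0, 0, 0, 0, 0],
  [0.0107, 0.0368, 0, 0, 0, 0, 0],
  [0.0107, 0.0368, 0, 0, 0, 0, 0],
  [0.0107, 0.0368, 0, 0, 0, 0, 0],
  [0.0107, 0.0368, 0, 0, 0, 0, 0],
])

```text
time_s: 26.95
eef_pos: [0.4966, 0.1273, 0.1522]
ee_rot: [0.998, 0.057, 0.0, -0.0]
force: [0.5, 0.4, 0.8]
finger_gap: 0.0853
grasp_force: 0.0
```

carry_out([
  [0.0107, 0.0368, 0, 0, 0, 0, 0],
  [0.0107, 0.0368, 0, 0, 0, 0, 0],
  [0.0107, 0.0368, 0, 0, 0, 0, 0],
  [0.0107, 0.0368, 0, 0, 0, 0, 0],
  [0, 0, 0, 0, 0, 0, 0],
])

```text
time_s: 27.45
eef_pos: [0.5563, -0.0164, 0.1517]
ee_rot: [0.999, 0.054, -0.0, 0.0]
force: [0.4, -0.0, -0.2]
finger_gap: 0.0853
grasp_force: 0.0
```

carry_out([
  [0, 0, 0, 0, 0, 0, 0],
])

```text
time_s: 27.55
eef_pos: [0.5553, -0.0134, 0.1517]
ee_rot: [0.998, 0.056, -0.0, -0.0]
force: [-0.7, -0.1, 0.3]
finger_gap: 0.0853
grasp_force: 0.0
```

```bash
python3 -c "
from h import *
import cv2
go(.5585,-.0105,.016,.1135)
np.save('ci.npy',camera_info('wrist'))
cv2.imwrite('pics/w4.png',snapshot('wrist'))"
```

```text
t 27.6 pos [ 0.5553 -0.0134  0.1517] yaw 0.111 tool d [ 0.0036 -0.0025  0.1357] rows 3.0 turn -0.002 gap 0.0853 q [ 0.26  0.3  -0.03 -0.   -1.24  1.42] F [-0.7 -0.1  0.3] tilt [-0.0007  0.0001]
```

View pics/w4.png

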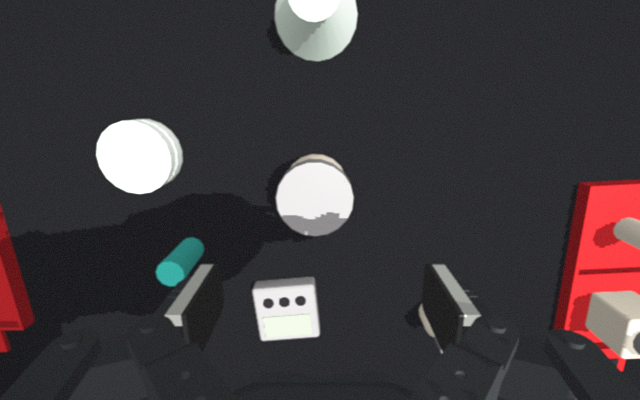

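The jar's lid centre is at (315,198), just ahead of the gripper. The flask and meter are well clear of the fingers.

```bash
python3 -c "
from h import *
ci=np.load('ci.npy',allow_pickle=True).item()
c=ray(ci,315,198.3,.05);print(c);go(*c,.016,.1135)"
```

```text
[ 0.55721985 -0.0089807 ]
t 27.6 pos [ 0.5551 -0.0127  0.152 ] yaw 0.113 tool d [ 0.0025 -0.0034  0.136 ] rows 3.0 turn -0.001 gap 0.0856 q [ 0.26  0.3  -0.03 -0.   -1.24  1.42] F [ 0.7  0.8 -0.1] tilt [-0.0005  0.0002]
```

carry_out([
  [0.001, -0.001, 0.03, 0, 0, 0, 0],
  [0.001, -0.001, 0.03, 0, 0, 0, 0],
  [0, -0.001, 0.03, 0, 0, 0, 0],
  [0, 0, 0.025, 0, 0, 0, 0],
  [0, 0, 0.012, 0, 0, 0, 0],
], force=40)

```text
time_s: 28.1
eef_pos: [0.5552, -0.0085, 0.0231]
ee_rot: [0.998, 0.057, -0.002, 0.0]
force: [-0.6, -1.1, -0.5]
finger_gap: 0.0856
grasp_force: 0.0
```

carry_out([
  [0, 0, 0.005, 0, 0, 0, 0],
  [0, 0, 0.004, 0, 0, 0, 20],
  [0, 0, 0, 0, 0, 0, 40],
  [0, 0, 0, 0, 0, 0, 60],
  [0, 0, 0, 0, 0, 0, 80],
])

```text
time_s: 28.6
eef_pos: [0.5578, -0.0092, 0.0173]
ee_rot: [0.998, 0.057, 0.001, -0.0]
force: [-1.0, 1.4, 0.8]
finger_gap: 0.0587
grasp_force: 0.8
```

carry_out([
  [0, 0, 0, 0, 0, 0, 120],
  [0, 0, 0, 0, 0, 0, 180],
  [0, 0, 0, 0, 0, 0, 255],
  [0, 0, 0, 0, 0, 0, 255],
])

```text
time_s: 29.0
eef_pos: [0.5579, -0.0092, 0.0176]
ee_rot: [0.998, 0.057, 0.001, -0.0]
force: [-2.0, 2.3, 5.6]
finger_gap: 0.0563
grasp_force: 42.7
```

carry_out([
  [0, 0, -0.02, 0, 0, 0, 255],
  [0, 0, -0.03, 0, 0, 0, 255],
  [0, 0, -0.04, 0, 0, 0, 255],
  [0, 0, -0.03, 0, 0, 0, 255],
  [0, 0, 0, 0, 0, 0, 255],
])

```text
time_s: 29.5
eef_pos: [0.5598, -0.0095, 0.1413]
ee_rot: [0.998, 0.057, 0.005, -0.0]
force: [0.3, 0.7, -0.2]
finger_gap: 0.0569
grasp_force: 43.0
```

```bash
python3 -c "
from h import *
go(.5888,.3245,.14,.1135)"
```

```text
t 29.5 pos [ 0.5598 -0.0095  0.1413] yaw 0.114 tool d [ 0.0667 -0.3286  0.0019] rows 7.5 turn 0.000 gap 0.0569 q [ 0.26  0.31 -0.05  0.   -1.2   1.42] F [ 0.3  0.7 -0.2] tilt [0.0093 0.0008]
```

carry_out([
  [0.0075, -0.0365, 0, 0, 0, 0, 255],
  [0.0075, -0.0365, 0, 0, 0, 0, 255],
  [0.0075, -0.0365, 0, 0, 0, 0, 255],
  [0.0075, -0.0365, 0, 0, 0, 0, 255],
  [0.0075, -0.0365, 0, 0, 0, 0, 255],
])

```text
time_s: 30.0
eef_pos: [0.573, 0.1773, 0.1353]
ee_rot: [0.998, 0.056, -0.001, 0.0]
force: [1.2, 0.0, -0.7]
finger_gap: 0.0567
grasp_force: 43.1
```

carry_out([
  [0.0075, -0.0365, 0, 0, 0, 0, 255],
  [0.0075, -0.0365, 0, 0, 0, 0, 255],
  [0.0075, -0.0365, 0, 0, 0, 0, 255],
  [0.0075, -0.0365, 0, 0, 0, 0, 255],
  [0, 0, 0, 0, 0, 0, 255],
])

```text
time_s: 30.5
eef_pos: [0.586, 0.3284, 0.1338]
ee_rot: [0.998, 0.058, -0.001, 0.0]
force: [0.9, 0.2, -1.1]
finger_gap: 0.0569
grasp_force: 43.2
```

carry_out([
  [0, 0, 0, 0, 0, 0, 255],
  [0, 0, 0, 0, 0, 0, 255],
])

```text
time_s: 30.7
eef_pos: [0.5867, 0.3237, 0.1356]
ee_rot: [0.998, 0.056, -0.001, 0.0]
force: [0.9, 0.1, -0.6]
finger_gap: 0.057
grasp_force: 43.2
```

```bash
python3 -c "
from h import *
go(.5888,.3245,.0216,.1135)"
```

```text
t 30.7 pos [0.5867 0.3237 0.1356] yaw 0.113 tool d [ 0.0023 -0.0007  0.114 ] rows 2.5 turn -0.001 gap 0.057 q [ 0.74  0.53  0.28 -0.   -1.32  0.95] F [ 0.9  0.1 -0.6] tilt [-0.0011 -0.0009]
```

carry_out([
  [0.001, 0, 0.03, 0, 0, 0, 255],
  [0.001, 0, 0.03, 0, 0, 0, 255],
  [0, 0, 0.03, 0, 0, 0, 255],
  [0, 0, 0.012, 0, 0, 0, 255],
  [0, 0, 0.004, 0, 0, 0, 255],
])

```text
time_s: 31.2
eef_pos: [0.5885, 0.3233, 0.0291]
ee_rot: [0.998, 0.056, -0.001, 0.001]
force: [0.2, 0.4, -0.5]
finger_gap: 0.0567
grasp_force: 43.2
```

carry_out([
  [0, 0, 0, 0, 0, 0, 255],
  [0, 0, 0.002, 0, 0, 0, 255],
  [0, 0, 0.002, 0, 0, 0, 255],
  [0, 0, 0.002, 0, 0, 0, 255],
  [0, 0, 0, 0, 0, 0, 255],
])

```text
time_s: 31.7
eef_pos: [0.5889, 0.3248, 0.0243]
ee_rot: [0.998, 0.057, -0.0, -0.0]
force: [0.4, -0.2, -2.0]
finger_gap: 0.0568
grasp_force: 43.2
```

carry_out([
  [0, 0, 0.001, 0, 0, 0, 255],
  [0, 0, 0.001, 0, 0, 0, 255],
  [0, 0, 0.001, 0, 0, 0, 255],
  [0, 0, 0, 0, 0, 0, 255],
])

```text
time_s: 32.1
eef_pos: [0.589, 0.3248, 0.0217]
ee_rot: [0.998, 0.057, 0.0, -0.0]
force: [-0.9, -1.3, 2.6]
finger_gap: 0.0569
grasp_force: 43.4
```

carry_out([
  [0, 0, 0, 0, 0, 0, 60],
  [0, 0, 0, 0, 0, 0, 30],
  [0, 0, 0, 0, 0, 0, 0],
  [0, 0, 0, 0, 0, 0, 0],
  [0, 0, 0, 0, 0, 0, 0],
])

```text
time_s: 32.6
eef_pos: [0.589, 0.3247, 0.0212]
ee_rot: [0.998, 0.057, -0.0, 0.0]
force: [0.7, -0.1, 0.0]
finger_gap: 0.0856
grasp_force: 0.0
```

carry_out([
  [0, 0, -0.02, 0, 0, 0, 0],
  [0, 0, -0.03, 0, 0, 0, 0],
  [0, 0, -0.04, 0, 0, 0, 0],
  [0, 0, -0.04, 0, 0, 0, 0],
  [0, 0, 0, 0, 0, 0, 0],
])

```text
time_s: 33.1
eef_pos: [0.5921, 0.3262, 0.1589]
ee_rot: [0.998, 0.057, 0.006, -0.003]
force: [0.6, 0.6, 0.5]
finger_gap: 0.0855
grasp_force: 0.0
```

carry_out([
  [0, 0.04, 0, 0, 0, 0, 0],
  [0, 0.04, 0, 0, 0, 0, 0],
  [0, 0.04, 0, 0, 0, 0, 0],
  [0, 0.04, 0, 0, 0, 0, 0],
  [0, 0.04, 0, 0, 0, 0, 0],
])

```text
time_s: 33.6
eef_pos: [0.6115, 0.1245, 0.1513]
ee_rot: [0.998, 0.057, 0.0, -0.0]
force: [1.0, -0.0, -0.8]
finger_gap: 0.0851
grasp_force: 0.0
```

carry_out([
  [0, 0.02, 0, 0, 0, 0, 0],
  [0, 0, 0, 0, 0, 0, 0],
  [0, 0, 0, 0, 0, 0, 0],
  [0, 0, 0, 0, 0, 0, 0],
])

```text
time_s: 34.0
eef_pos: [0.6137, 0.107, 0.1512]
ee_rot: [0.998, 0.057, -0.0, -0.0]
force: [-0.6, -0.2, -0.9]
finger_gap: 0.0856
grasp_force: 0.0
```

```bash
python3 -c "
from h import *
import cv2
a=snapshot('top')
f=lambda x:cv2.resize(a[135:285,x:x+105],None,fx=3.75,fy=3.75,interpolation=cv2.INTER_CUBIC)
cv2.imwrite('pics/f.png',cv2.hconcat([f(165),f(370)]))
cv2.imwrite('pics/topf.png',a)"
```

```text
(no output)
```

View pics/f.png

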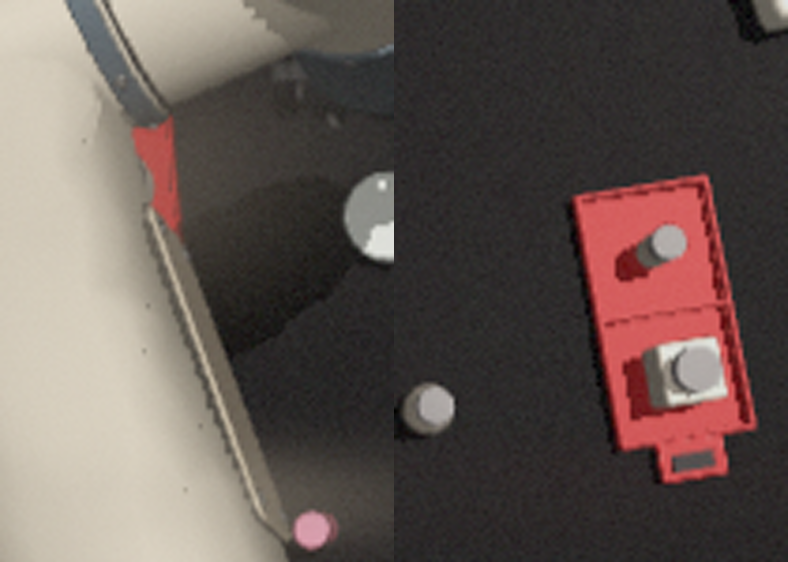

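The short tray is right: vial cap at (669,244), square bottle cap at (699,370), both upright. The arm hides the long tray, so I'll move it further right and look again.

carry_out([
  [0, 0.04, 0, 0, 0, 0, 0],
  [0, 0.04, 0, 0, 0, 0, 0],
  [0, 0.04, 0, 0, 0, 0, 0],
  [0, 0.04, 0, 0, 0, 0, 0],
  [0, 0.04, 0, 0, 0, 0, 0],
])

```text
time_s: 34.55
eef_pos: [0.6367, -0.0929, 0.1513]
ee_rot: [0.998, 0.057, 0.0, -0.0]
force: [0.5, 0.3, -0.3]
finger_gap: 0.0854
grasp_force: 0.0
```

carry_out([
  [-0.02, 0.03, 0, 0, 0, 0, 0],
  [-0.02, 0.03, 0, 0, 0, 0, 0],
  [-0.02, 0.02, 0, 0, 0, 0, 0],
  [0, 0, 0, 0, 0, 0, 0],
  [0, 0, 0, 0, 0, 0, 0],
])

```text
time_s: 35.05
eef_pos: [0.586, -0.1784, 0.1514]
ee_rot: [0.998, 0.057, 0.0, -0.0]
force: [0.2, 0.4, 0.3]
finger_gap: 0.0853
grasp_force: 0.0
```

```bash
python3 -c "
from h import *
import cv2
a=snapshot('top')
s=snapshot('side')
cv2.imwrite('pics/f2.png',cv2.hconcat([cv2.resize(a[150:290,155:335],None,fx=2.8,fy=2.8,interpolation=cv2.INTER_CUBIC),cv2.resize(s[200:400,100:300],(280,392))]))"
```

```text
(no output)
```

View pics/f2.png

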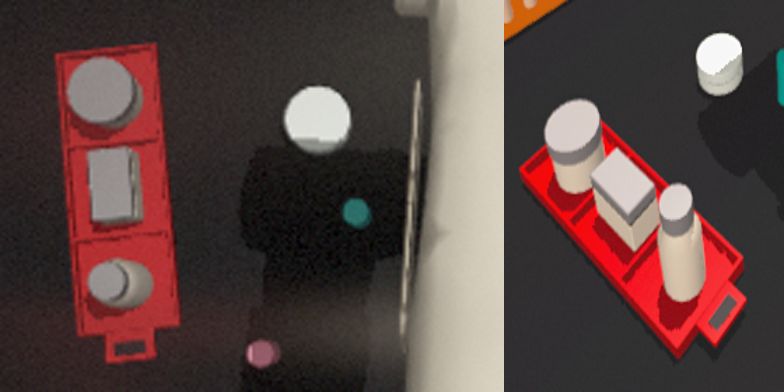

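The jar lid (101,92), the case (111,186) and the tall bottle cap (109,284) all stand upright in the right order. Now a numeric check of their positions.

```bash
python3 -c "
from h import *
ci=camera_info('top');a=.1135
for n,u,v,z in(('jar',101,92,.054),('case',109.5,185,.048),('tall',109,284,.086)):
    d=ray(ci,155+(u+.5)/2.8-.5,150+(v+.5)/2.8-.5,z)-[.5057,.3152]
    print(n,d[0]*np.cos(a)+d[1]*np.sin(a),d[1]*np.cos(a)-d[0]*np.sin(a))
for n,u,v,z in(('vial',669-393.75,244,.054),('sq',699-393.75,370,.066)):
    d=ray(ci,370+(u+.5)/3.75-.5,135+(v+.5)/3.75-.5,z)-[.5065,-.2971];b=.1624
    print(n,d[0]*np.cos(b)+d[1]*np.sin(b),d[1]*np.cos(b)-d[0]*np.sin(b))"
```

```text
jar 0.08021582569653969 -0.0021295762614337082
case -0.0010594241886549137 -0.0013968650435869563
tall -0.08901546759466517 -0.0038001114497248044
vial 0.03996090629373107 -0.0006582523363644153
sq -0.0435128200642676 -0.0013786036760832917
```

All five are within 5 mm of centre, and the arm is touching nothing.

```bash
python3 -c "
from station import *
print(finish_job())"
```

```text
the job is handed in; nothing more can be done
None
```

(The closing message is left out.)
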